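# Snug down the carousel's wing nut between the tall tubs

### The job

Tighten the wing nut on top of the tub carousel: turn it clockwise (seen from above), through the short arc that the two tall tubs leave free, until its wings lie in line with the black bar beneath it, then let go. Leave the two tall tubs standing where they are, and do not turn the similar wing nut on the jig of the blue house model.

Things in the scene. Friction and masses are not known exactly. Their poses are not given: they have to be found in the camera images.
- nut_top (a point): Top of the carousel's steel wing nut, the one to turn: a point on its vertical turning axis, 118 mm above the counter. The two wings form one upright flat-sided bar along the point's x, 60 mm long, 10 mm thick (y), 28 mm tall (down from this point); a round hub 24 mm across lies 34 to 40 mm below the point. z up; the point turns with the nut. Low tubs around it end 51 mm below.
- wing_nut (a joint): Angle of that nut, rad: 0 with the wings in line with the black bar under it (104 x 16 mm, its top 42 mm below the wings' top), positive counter-clockwise from above. Starts at 0.9 to 1.2; clockwise brings it down to 0. Light friction (0.1 N m), no rise or fall, stays where left; stops only at -0.5 and 1.5. The round carousel (192 mm across) does not move.
- tall_tub_a: One of two loose tall clear tubs with grey lids, 38 mm across, 90 mm tall, 70 g, standing on the carousel 67 mm from the nut's axis, 35 degrees counter-clockwise from one end of the black bar; its lid's top is 7 mm above the wings. Origin at the centre of its underside, z up.
- tall_tub_b: The second tall tub, same as the first, standing opposite it on the other side of the nut.
- jig_nut_end (a point): Top of one wing's end of the other wing nut, of the same kind, 92 mm above the counter and 28 mm out from its axis. It sits on the flat plywood jig (160 x 130 mm) that holds the blue half-finished house model. Not to be turned.
Things that resemble listed ones, but are neither listed nor needed, are in the scene too. What is shaped like the part that bears nut_top but pink or yellow is not meant. Leave any yellow look-alike of the tall_tub_a alone.

How it is judged:
By the outcome, as a careful person would: the job done as asked, in the order asked, and still so for the second after the job is handed in, with the robot touching nothing.
It also fails if it takes over 32 s, if anything falls off the work surface, if the arm or the gripper's body presses on something with over 40 N, if the wrist force passes 120 N, or if a joint passes its speed limit or range.

### The arm

A 7-joint arm with a two-finger parallel gripper is mounted at the origin on the work surface. World frame = base frame: x ahead of the robot, y to its left, z up, the work surface at z = 0. Lengths are in m, angles in degrees, forces in N, time in s.
With the tool pointing down it reaches from about 0.425 to 0.95 m from the base axis. Payload 4.7 kg.
Tool frame: the origin (TCP) lies midway between the tips of the shut fingers; the grasp point (between the pads) lies 19 mm behind it; z points along the fingers, y is the line along which they close (so a half turn about z gives the same grasp; the last joint's range is limited). The gripper opens to 85 mm and grips with 20 to 120 N. Pads are 22 mm wide; open, the fingers measure 114 mm over their backs; the gripper's body (76 mm by 85 mm) begins 54 mm behind the grasp point. The pads swing forward as they close: fully open they stand 13 mm farther back than shut.
Start: joints at [65.323, 26.849, -2.785, 87.806, 1.381, 65.374, -4.715], TCP at [0.264, -0.621, 0.231] pointing down, gripper open.
Joint ranges: [-148.3, 148.3], [-19.14, 114.17], [-79.39, 73.82], [5.75, 140.21], [-59.74, 239.74], [12.07, 113.84], [-152.46, 152.46]. Speed limits (degrees/s): [147.25, 147.25, 180, 180, 180, 180, 180].

### API

Orientations are given as [roll, pitch, yaw] about the fixed x, y, z axes, in that order (R = Rz(yaw) Ry(pitch) Rx(roll)).
In Python, from rig import robot, optics, workorder gives the robot as it stands.
- The arm moves only by the shell command python3 -m creep 'ROWS' [OPENING]. ROWS is JSON, a list of rows, each a list of 6 numbers: the shift along the world's x, y, z normalised to -1 to 1, where 1 is 0.05 m, then the turn, a rotation vector about the world's x, y, z normalised to -1 to 1, where 1 is pi rad. A call has 1 to 10 rows; each row shifts and turns the commanded pose from where the row before left it; what a row does not reach is not made up. A row lasts 1/8 s, in which the tool goes at most 62.5 mm and 10.7 degrees, less where a joint would pass 70% of its speed; a pose out of reach is approached as far as the arm can. A call with a number of a shift or a turn outside -1 to 1 is refused whole. A call with a gripper value outside its range is refused whole. OPENING is the opening, from -1 (shut) to 1 (fully open), set as the call begins (- or left out, the last holds). The fingers move at their own pace and stop on an object; the grip force is fixed at half the most. Time passes only in rows, so rows that do not move let the fingers close. It gives the time, the measured TCP pose, the force, the opening and the grip force at its end, in the units of the state.
- robot.observe(): the state, without advancing time (a new reading comes with each control period).
- optics.read_camera(name): name is "side" or "top" or "wrist"; returns the picture (400x640x3 uint8, blue, green, red); there is no depth.
- optics.camera_params(name): a dict with "intrinsics" (3x3 intrinsics, pixels), "distortion" ([k1, k2, p1, p2, k3] as OpenCV has them; the pictures are not rectified), "T" (4x4, takes a point from camera to world coordinates). Camera axes: x right, y up, looking along -z (the intrinsics and any distortion apply to the point x, -y, -z); pixel columns grow to the right and rows downward; lengths in m; the calibration is good to about 2 mm. A picture is of the moment at which its call begins: read the wrist's pose just before it. camera_params takes no time and is no camera call; for the wrist camera it gives the pose at the moment of the call.
- workorder.sign_off(): hands the job in; it is judged then, once.
The state is a dict: "time_s": time; "qpos": joint angles; "dq": joint speeds; "effort": joint torques, N m; "eef_pos": TCP position; "orientation": TCP orientation; "force": force on the tool from outside, world axes, zero at the start; "wrist_torque": the same for the moment, N m; "gripper_width": finger opening in m; "gripper_force": force on a finger pad.
Only numpy, scipy, OpenCV 4.12 (cv2) and the standard library are available. Lean on these libraries where they do the work, as an engineer would, in place of code of your own. Each camera call takes 0.05 s, during which the arm holds its last target. There are 200 camera calls.

## Working session

There is one attempt and no reset: what is moved stays moved. The work goes in short steps, Python scripts to look and compute and a shell command to move; the robot and the scene stay as the last step left them, time stands still between calls to the robot, and variables do not carry over. Pictures are saved under pics/ and viewed, at most 10 in all, crops included, and the job is handed in when it is done.

```bash
mkdir -p pics
cat > h.py <<'E'
import cv2,numpy as np
from rig import robot,optics,workorder
def ray(name,uv,P=None):
    P=P or optics.camera_params(name)
    K=np.array(P["intrinsics"]);d=np.array(P["distortion"]);T=np.array(P["T"])
    u=cv2.undistortPoints(np.array([[uv]],float),K,d)[0,0]
    v=T[:3,:3]@np.array([u[0],-u[1],-1]);return T[:3,3],v
def onz(name,uv,z,P=None):
    o,v=ray(name,uv,P);return o+v*(z-o[2])/v[2]
E
python3 - <<'E'
from h import *
for n in("top","side"):
    cv2.imwrite(f"pics/{n}0.png",optics.read_camera(n));print(n,np.round(optics.camera_params(n)["T"],3).tolist())
s=robot.observe();print(s["time_s"],s["eef_pos"],s["orientation"])
E
```

```text
top [[0.029, 0.981, -0.191, 0.367], [-1.0, 0.028, -0.006, 0.045], [-0.001, 0.191, 0.982, 0.998], [0.0, 0.0, 0.0, 1.0]]
side [[-0.977, 0.132, -0.17, 0.364], [-0.215, -0.597, 0.773, 0.809], [0.001, 0.791, 0.611, 0.706], [0.0, 0.0, 0.0, 1.0]]
0.1 [ 0.26380628 -0.6207734   0.23036386] [-1.79900630e+02  3.21444886e-03  2.30246977e+01]
```

View pics/top0.png

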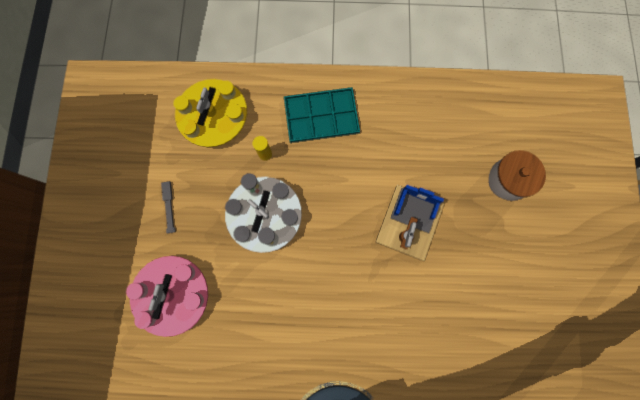

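View pics/side0.png

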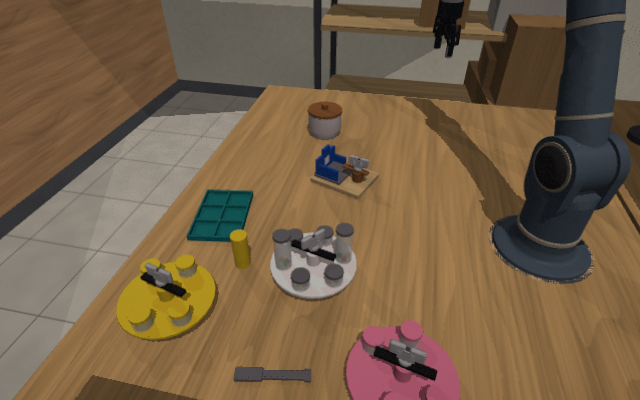

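Top view: the white carousel with grey lids is at (263,213). Its look-alikes are yellow (210,112) and pink (168,296), and the jig nut is at (410,233). The steel nut on the white carousel fits, because pink and yellow are excluded. The yellow tub at (262,148) must be left alone. I'll confirm in an enlarged crop.

Run:
```python
from h import *
a=cv2.imread("pics/top0.png")[165:265,213:313];b=cv2.imread("pics/side0.png")[210:310,263:363]
cv2.imwrite("pics/crop1.png",cv2.resize(np.hstack([a,b]),(800,400),interpolation=cv2.INTER_CUBIC))
print(onz("top",(263,213),.118),onz("side",(316,240),.118))
```

```text
[0.5021944  0.18736625 0.118     ] [0.50181564 0.21648319 0.118     ]
```

View pics/crop1.png

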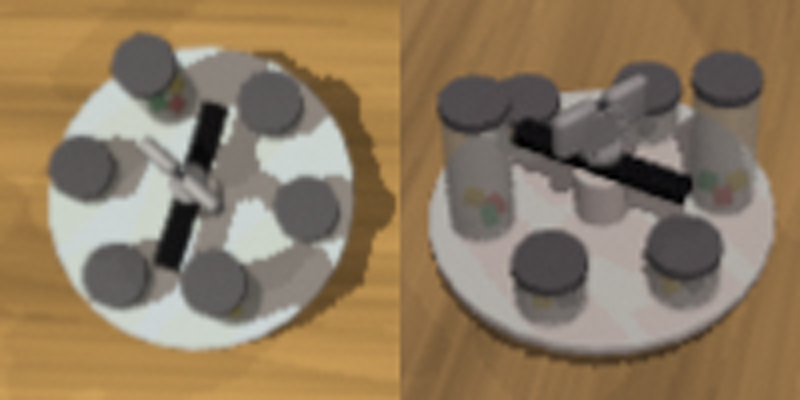

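The crop confirms it. On the white carousel the steel wings sit at top pixels ≈(249,200)–(266,217) and the black bar at (255,230)–(266,192). The tall tubs are at (249,181) and (267,236). The nut angle is about +60°.

```bash
python3 -m creep '[[0.6,0.9,0,0,0,0],[0.6,0.9,0,0,0,0],[0.6,0.9,0,0,0,0],[0.6,0.9,0,0,0,0.02],[0.6,0.9,0,0,0,0.02],[0.4,0.9,0,0,0,0.02],[0.3,0.9,0,0,0,0.02],[0.2,0.9,0,0,0,0.02],[0.2,0.9,0,0,0,0.02],[0.2,0.9,0,0,0,0]]' -0.3
python3 - <<'E'
from h import *
print(onz("top",(258,208.5),.118),onz("side",(313,236.5),.118))
a=onz("top",(255,230.5),.076);b=onz("top",(266,192),.076);print((a+b)/2,np.degrees(np.arctan2(*(b-a)[1::-1])))
a=onz("top",(249.2,200),.118);b=onz("top",(266,217),.118);print((a+b)/2,np.degrees(np.arctan2(*(a-b)[1::-1])))
a=onz("top",(249.2,181),.125);b=onz("top",(267.2,235.7),.125);print((a+b)/2)
E
```

```text
time_s: 1.35
eef_pos: [0.4789, -0.1697, 0.2311]
orientation: [-180.0, 0.0, 44.6]
force: [0.6, -0.8, 0.7]
gripper_width: 0.0297
gripper_force: 0.0
[0.51226969 0.19944481 0.118     ] [0.51020697 0.20769361 0.118     ]
[0.5131128 0.2003525 0.076    ] -12.494952969502544
[0.5123278  0.20046087 0.118     ] 46.92919123754259
[0.51232977 0.19814762 0.125     ]
```

```bash
python3 -m creep '[[0.1,0.9,0,0,0,0],[0.1,0.9,0,0,0,0],[0.1,0.9,0,0,0,0],[0.1,0.9,0,0,0,0],[0.1,0.9,0,0,0,0],[0.1,0.9,0,0,0,0],[0.06,0.9,0,0,0,0.0133],[0,0.9,0,0,0,0],[0,0.2,0,0,0,0],[0,0,0,0,0,0]]'
python3 - <<'E'
from h import *
i=optics.read_camera("wrist");cv2.imwrite("pics/w1.png",i);t=optics.read_camera("top");cv2.imwrite("pics/t1.png",t)
print(robot.observe()["qpos"],np.round(optics.camera_params("wrist")["T"],3).tolist())
E
```

```text
time_s: 2.6
eef_pos: [0.5117, 0.1987, 0.2309]
orientation: [-180.0, 0.1, 47.1]
force: [-0.3, -1.1, 0.7]
gripper_width: 0.0299
gripper_force: 0.0
[ -0.31653533  17.95450669 -31.130504   103.78944062  10.54610269
  61.18417794 -78.44622314] [[0.731, 0.649, 0.214, 0.568], [-0.683, 0.693, 0.23, 0.256], [0.001, -0.314, 0.949, 0.373], [0.0, 0.0, 0.0, 1.0]]
```

View pics/w1.png

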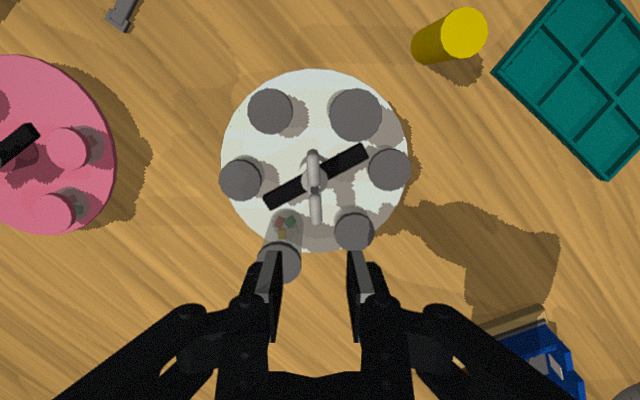

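Wrist view: the wings' top runs from (313,151) to (317,222), and the bar from (268,203) to (363,150). The tall tubs' lids are at (354,115) and (278,262).

Run:
```python
from h import *
for p,q,z in(((313,151),(317,222),.118),((268,202),(363,151),.076),((354,115),(278,262),.125)):
    a=onz("wrist",p,z);b=onz("wrist",q,z);print((a+b)/2,np.degrees(np.arctan2(*(b-a)[1::-1])),np.linalg.norm(a-b))
i=cv2.imread("pics/w1.png")[95:275,215:415]
cv2.imwrite("pics/w1c.png",cv2.resize(i,(660,594),interpolation=cv2.INTER_CUBIC))
```

```text
[0.51825419 0.20140063 0.118     ] -129.9207137553425 0.05762553579781826
[0.51635613 0.20003691 0.076     ] -14.114846091508557 0.09756688219417396
[0.51546989 0.20037058 0.125     ] -159.38832939959232 0.13056900541398897
```

View pics/w1c.png

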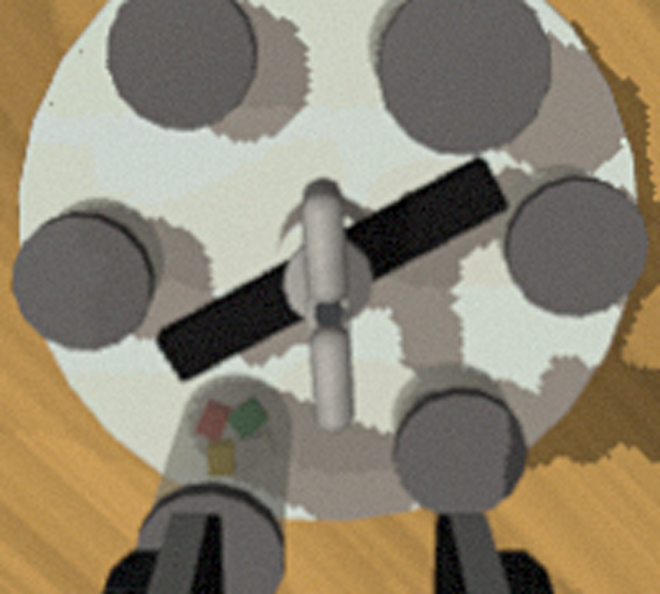

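Run:
```python
from h import *
f=lambda x,y:(215+x/3.3,95+y/3.3)
for p,q,z in((f(321,197),f(334,429),.118),(f(168,358),f(493,182),.076)):
    a=onz("wrist",p,z);b=onz("wrist",q,z);print((a+b)/2,np.degrees(np.arctan2(*(b-a)[1::-1])),np.linalg.norm(a-b))
```

```text
[0.51597031 0.19982268 0.118     ] -129.98627274043608 0.057415762525338934
[0.5158287  0.20005723 0.076     ] -13.900399754814892 0.10141963404862248
```

```bash
python3 -m creep '[[0.09,0.03,-0.3,0,0,0.016],[0,0,-0.5,0,0,0],[0,0,-0.5,0,0,0],[0,0,-0.5,0,0,0],[0,0,-0.5,0,0,0],[0,0,-0.3,0,0,0],[0,0,-0.16,0,0,0],[0,0,0,0,0,0],[0,0,0,0,0,0]]'
```

```text
time_s: 3.82
eef_pos: [0.5171, 0.2005, 0.0941]
orientation: [180.0, -0.1, 49.9]
force: [-0.2, 0.1, 0.9]
gripper_width: 0.0297
gripper_force: 0.0
```

```bash
python3 -m creep '[[0,0,0,0,0,0],[0,0,0,0,0,0],[0,0,0,0,0,0],[0,0,0,0,0,0],[0,0,0,0,0,0],[0,0,0,0,0,0]]' -1
python3 - <<'E'
from h import *
s=robot.observe();print(s["qpos"],s["wrist_torque"])
E
```

```text
time_s: 4.58
eef_pos: [0.5151, 0.2023, 0.0944]
orientation: [-179.9, -0.0, 50.0]
force: [-4.6, 2.3, 5.1]
gripper_width: 0.0088
gripper_force: 59.7
[ -3.67339139  27.7127976  -28.52399478 110.71022439  17.83224016
  45.93265744 -82.00390443] [ 5.49523248e-01  9.98673935e-01 -7.92129481e-05]
```

```bash
python3 -m creep '[[-0.04,0.03,0,0,0,0],[0,0,0,0,0,-0.04],[0,0,0,0,0,-0.04],[0,0,0,0,0,-0.04],[0,0,0,0,0,-0.04],[0,0,0,0,0,0]]'
python3 - <<'E'
from h import *
s=robot.observe();print(s["qpos"],s["wrist_torque"])
E
```

```text
time_s: 5.32
eef_pos: [0.5155, 0.2016, 0.0943]
orientation: [179.9, -0.1, 21.1]
force: [-0.9, -1.1, 5.7]
gripper_width: 0.0089
gripper_force: 59.8
[  -9.15191852   26.43564254  -21.31315861  111.1093041    13.41587352
   44.71897945 -106.86865697] [-0.2774305   0.08415056 -0.06820204]
```

```bash
python3 -m creep '[[0,0,0,0,0,-0.039],[0,0,0,0,0,-0.039],[0,0,0,0,0,-0.039],[0,0,0,0,0,-0.039],[0,0,0,0,0,-0.039],[0,0,0,0,0,0],[0,0,0,0,0,0]]'
python3 - <<'E'
from h import *
s=robot.observe();print(s["qpos"][6])
E
python3 -m creep '[[0,0,0,0,0,0],[0,0,0,0,0,0],[0,0,0,0,0,0]]' -0.3
```

```text
time_s: 6.2
eef_pos: [0.5155, 0.2004, 0.0943]
orientation: [179.9, -0.1, -13.9]
force: [-0.8, -3.0, 6.8]
gripper_width: 0.0089
gripper_force: 60.1
-137.00823474860564
time_s: 6.58
eef_pos: [0.5143, 0.2019, 0.093]
orientation: [180.0, 0.0, -14.0]
force: [-1.0, 0.3, 0.4]
gripper_width: 0.0299
gripper_force: 0.0
```

Released. I'll rise and check the alignment from above.

```bash
python3 -m creep '[[0,0,0.3,0,0,0],[0,0,0.5,0,0,0],[0,0,0.5,0,0,0],[0,0,0.5,0,0,0],[0,0,0.5,0,0,0],[0,0,0.5,0,0,0],[0,0,0,0,0,0],[0,0,0,0,0,0]]'
python3 - <<'E'
from h import *
i=optics.read_camera("wrist");cv2.imwrite("pics/w2.png",i)
u=onz("wrist",(320,190),.118);P=optics.camera_params("wrist");print(u)
cv2.imwrite("pics/w2c.png",cv2.resize(i[75:275,190:450],(780,600),interpolation=cv2.INTER_CUBIC))
E
```

```text
time_s: 7.58
eef_pos: [0.5141, 0.2016, 0.2331]
orientation: [180.0, 0.0, -14.0]
force: [0.2, -0.3, -0.4]
gripper_width: 0.03
gripper_force: 0.0
[0.51759134 0.19646543 0.118     ]
```

View pics/w2c.png

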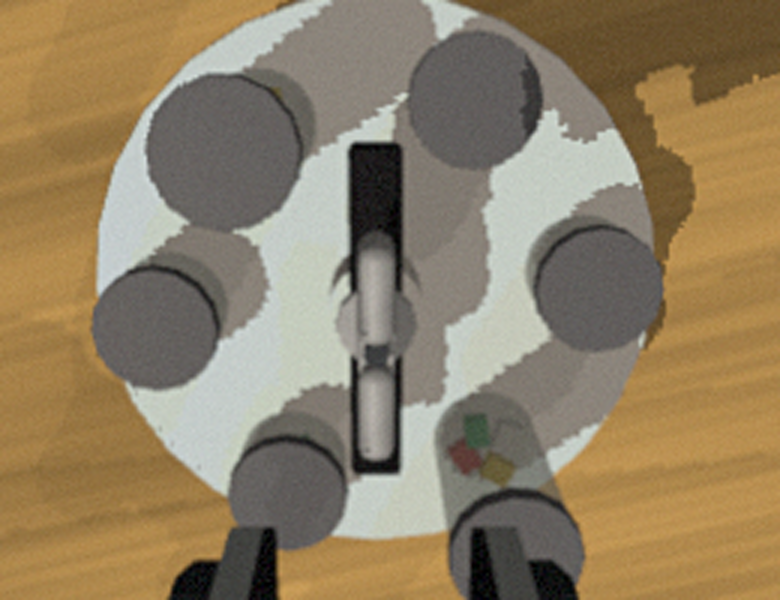

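The wings (376,245)–(376,455) lie in line with the bar (376,145)–(376,470), and both tall tubs are still standing. I'm handing in.

```bash
python3 -c "
from rig import workorder;print(workorder.sign_off())"
```

```text
the job is handed in; nothing more can be done
None
```

I turned the carousel's wing nut clockwise about 64° until its wings lay in line with the black bar, let go, and handed the job in at about 7.6 s; both tall tubs are standing where they were, and I never touched the jig nut.

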